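Slide the lens tube home and hang the light shield

ROBOT

A 6-joint arm with a two-finger parallel gripper is mounted at the origin on the work surface. World frame = base frame: x ahead of the robot, y to its left, z up, the work surface at z = 0. Lengths are in m, angles in rad, forces in N, time in s.
With the tool pointing down it reaches from about 0.3 to 0.875 m from the base axis. Payload 4.2 kg.
Tool frame: the origin (TCP) lies at the very end of the fingers, on their centre line; the grasp point (between the pads) lies 19 mm behind it; z points along the fingers, y is the direction in which the jaws open and shut (so a half turn about z gives the same grasp; the last joint's range is limited). The gripper opens to 85 mm and grips with 20 to 120 N. Pads are 22 mm wide; open, the fingers measure 114 mm over their backs; the gripper's body (76 mm by 85 mm) begins 54 mm behind the grasp point. The pads swing forward as they close: fully open they stand 13 mm farther back than shut.
Start: joints at [1.087, 0.32, 1.565, -0, 1.257, -0.02], TCP at [0.257, 0.514, 0.231] pointing down, gripper open.
Joint ranges: [-3.11, 3.11], [-0.84, 2.01], [0.21, 2.61], [-1.34, 4.49], [0.05, 2.63], [-2.56, 2.56]. Speed limits (rad/s): [2.57, 2.57, 3.14, 3.14, 3.14, 3.14].

INTERFACE

Orientations are given as [roll, pitch, yaw] about the fixed x, y, z axes, in that order (R = Rz(yaw) Ry(pitch) Rx(roll)).
In Python, from station import readout, vision, workorder gives the robot as it stands. The module is installed in compiled form; this text tells all that it offers.
- The arm moves only by the tool step_arm, never from a script. Its argument "motion" is a list of rows, each a list of 7 numbers: the shift along the tool's x, y, z in mm, then the turn, a rotation vector about the tool's x, y, z in rad, then the opening in per cent of the stroke, from 0 (shut) to 100 (fully open). A call has exactly 10 rows; each row is the pose to reach, as a shift and turn from the pose measured when the call began, along the tool's axes at that moment; what a row does not reach only later rows make up. A row lasts 1/8 s, in which the tool goes at most 62.5 mm and 10.7 degrees, less where a joint would pass 70% of its speed; a pose out of reach is approached as far as the arm can. A call with a gripper value outside its range is refused whole. The fingers move at their own pace and stop on an object; the grip force is fixed at half the most. Time passes only in rows, so rows that repeat a pose let the fingers close, or fill a call up. It gives the time, the measured TCP pose, the force and the opening at its end, in the units of the state.
- readout.state(): the state, without advancing time (a new reading comes with each control period).
- vision.snapshot(name): name is "scene" or "top"; returns the picture (384x512x3 uint8, red, green, blue); there is no depth.
- vision.camera_info(name): a dict with "vertical_fov" (degrees; the focal length in pixels is half the picture's height over the tangent of half this angle, whatever the lens; pixels are square), "cx", "cy" (the principal point, pixels), "distortion" ([k1, k2, p1, p2, k3] as OpenCV has them; the pictures are not rectified), "extrinsics" (4x4, takes a point from world to camera coordinates). Camera axes: x right, y up, looking along -z (the intrinsics and any distortion apply to the point x, -y, -z); pixel columns grow to the right and rows downward; lengths in m; the calibration is good to about 2 mm. A picture is of the moment at which its call begins. camera_info takes no time and is no camera call.
- workorder.sign_off(): hands the job in, once; it reports no verdict.
The state is a dict: "time": time; "joint_pos": joint angles; "dq": joint speeds; "joint_efforts": joint torques, N m; "eef_pos": TCP position; "tool_rot": TCP orientation; "wrist_force": force on the tool from outside, world axes, zero at the start; "torque": the same for the moment, N m; "grip_width": finger opening in m.
Only numpy, scipy, OpenCV 4.12 (cv2) and the standard library are available. Lean on these libraries where they do the work, as an engineer would, in place of code of your own. Each camera call takes 0.05 s, during which the arm holds its last target. There are 200 camera calls.

TASK

Push the brass lens tube gently along its V-groove until its front end rests against the red stop, without leaning hard on the stop. Then take the orange shield door out of the tray and hang it closed on the fixture, both hinge knuckles fully down on their two pins, with the tube still home. Leave everything else where it is.

Things in the scene. Friction and masses are not known exactly. Their poses are not given: they have to be found in the camera images.
- fixture: Light-path fixture, fixed: black base plate 150 x 260 x 12 mm (local x, y, z), origin under its centre, z up; its -x side looks towards the robot. Carries the V-groove, a white lamp house at the +y end (x = -10 to 60, y = 88 to 128, top z = 92 mm) and on the -x side a dark hinge post at y = 95 mm (x = -36 to -24, top z = 104 mm) with two arms out to x = -67 mm, each with an upright pin.
- groove_mouth (a point): Open -y end of the aluminium V-groove, on its bottom line (fixture local 20, -125, 18 mm). The groove runs from here along the fixture's +y for 195 mm; 45 deg walls, rims 32 mm above the bench, block 48 mm wide.
- jamb (a point): Top of the black door jamb on the fixture's -x side (local -47, -40, 62 mm; 12 x 10 mm). The closed door's leaf stands 2 mm clear outside it.
- stop: Red cross plate on two dark legs bridging the groove, fixed for this run but set at a different place along it each time. Axes parallel to the fixture's; plate 64 mm wide, its top 50.5 mm above the base plate (62.5 mm above the bench), two thumb nuts up to 74 mm.
- stop_face (a point): Point on the stop's face (the face looks to local -y) on the axis of a tube lying in the groove.
- lens_tube: Brass lens tube, loose, 28 mm diameter, 90 mm long, 0.2 to 0.42 kg, lying in the V-groove with flat ends. Origin at its middle on its axis, 37.8 mm above the bench; its y axis is the tube axis, pointing to the lens end that faces the stop. It slides with friction of a few newtons at most.
- tube_front (a point): Centre of the tube's front (lens) end face, 45 mm from its middle; meets point stop_face when home.
- tube_rear (a point): Centre of the tube's rear end face, the one to push. The top of the tube is 52 mm above the bench, so 20 mm of this face stands above the groove rims.
- door: Orange shield door, loose, 0.15 to 0.22 kg, standing upright in the tray's slot. Origin on its hinge axis, level with the leaf's lower edge; z up, x across its thickness. Leaf 6 mm thick, 95 mm high, from y = -14 to -144 mm. Steel hinge knuckles on the hinge axis. Hung closed, its axes are parallel to the fixture's, its leaf runs from the pins to the fixture's -y, and its origin is 20 mm above the bench.
- door_grip (a point): Middle of the black grip rail on the door's top edge: 12 mm thick (x), 50 mm long (y), 26 mm high, reaching from z = 90 to 116 mm; grip it from above across x. At door local (0, -79, 103) mm.
- knuckle_low (a point): Centre of the underside of the lower knuckle, on the hinge axis (door local z = 12 mm). Both knuckles are rings 20 mm outside, 11.6 mm bore, 14 mm high.
- knuckle_high (a point): Centre of the underside of the upper knuckle, on the hinge axis, 58 mm above the lower (door local z = 70 mm).
- pin_low (a point): Foot of the lower hinge pin, on top of its arm (fixture local -58, 95, 32 mm). Pin 8 mm diameter, 18 mm tall, tapered tip.
- pin_high (a point): Foot of the upper hinge pin (fixture local -58, 95, 90 mm), above the lower; same pin, on an arm 8 mm thick. The lower knuckle cannot pass this arm: bring the door in level from the fixture's -x side with both knuckle undersides about 22 mm (18.5 to 35) above the pin feet, then lower.
- tray: Grey parts tray, fixed, 140 x 180 x 10 mm, origin under its centre, z up. White rails along y (26 mm high, 120 mm long) make a slot at x = -35 mm; the door stands in it, lower edge 10 mm above the bench, hinge edge to +y, axes parallel to the tray's. Lift it 30 mm or more to clear. A spare tube and an eyepiece lie in the +x half.
- spare_tube: Black spare tube, 28 x 90 mm, loose in the tray; not needed. Origin at its middle.
- eyepiece: Black eyepiece, 32 mm diameter, 46 mm tall, standing in the tray; not needed. Origin under its centre.
- reagent: Amber bottle, 70 mm diameter, 150 mm tall; bystander. Origin under its centre.
- spray_bottle: White spray bottle, 72 mm diameter, 192 mm tall; bystander. Origin under its centre.
- tip_box: Yellow open pipette-tip box, 120 x 85 x 55 mm; bystander. Origin under its centre.
- jar: White jar with orange cap, 60 mm diameter, 70 mm tall; bystander. Origin under its centre.
- screwdriver: Screwdriver, 160 mm long, lying on the bench with a red handle; bystander. Origin under its middle.
There are look-alikes about, which are no part of the job. There is more than one size of the lens_tube; the job needs the smaller.

How it is judged:
By the outcome, as a careful person would: the job done as asked, in the order asked, and still so for the second after the job is handed in, with the robot touching nothing.
It also fails if it takes over 67 s, if anything falls off the work surface, if the arm or the gripper's body presses on something with over 40 N, if the wrist force passes 120 N, or if a joint passes its speed limit or range.

## Working session

There is one attempt and no reset: what is moved stays moved. The work goes in short steps, Python scripts to look and compute and a tool call to move; the robot and the scene stay as the last step left them, time stands still between calls to the robot, and variables do not carry over. Pictures are saved under pics/ and viewed, about 8 in all and at most 12, crops included, and the job is handed in when it is done.

Besides the shell and the picture viewer there is one more tool, called after "Call:" in YAML: its name, and indented under it one key for each argument. step_arm: Moves the arm, as the interface text tells. Its arguments: {"type":"object","properties":{"motion":{"type":"array"}},"required":["motion"]}

```bash
mkdir -p pics
python3 - <<'E'
from station import readout, vision, workorder
import cv2,numpy as np
s=readout.state();print(s)
for n in("scene","top"):
    im=vision.snapshot(n);cv2.imwrite(f"pics/{n}0.png",cv2.cvtColor(im,cv2.COLOR_RGB2BGR))
    c=vision.camera_info(n);print(n,c)
a=cv2.imread("pics/scene0.png");b=cv2.imread("pics/top0.png")
for n,i in(("scene",a),("top",b)):cv2.imwrite(f"pics/{n}0b.png",cv2.resize(i,(800,600),interpolation=cv2.INTER_CUBIC))
E
```

```text
{'time': 0.0, 'joint_pos': array([ 1.08699098e+00,  3.20321229e-01,  1.56570309e+00, -1.71667205e-05,
        1.25741189e+00, -1.99855250e-02]), 'dq': array([-0.00083295,  0.00025384, -0.00019264,  0.00071176, -0.00178073,
       -0.0007567 ]), 'joint_efforts': array([-3.97211925e-04, -4.15509939e+01, -2.34160781e+01, -6.55385838e-05,
        8.12509825e-03, -2.52828329e-06]), 'eef_pos': array([0.25700443, 0.51381828, 0.23045609]), 'tool_rot': array([-3.13974914e+00, -2.05243215e-05,  2.67777812e+00]), 'wrist_force': array([-0.41792086,  0.46759858, -0.21799249]), 'torque': array([ 0.03157411,  0.01561681, -0.0349473 ]), 'grip_width': 0.08527619689050864}
scene {'vertical_fov': 52.66499899725365, 'cx': 254.51582065671727, 'cy': 197.2795013267519, 'distortion': array([-0.02085041,  0.        ,  0.        ,  0.        ,  0.        ]), 'extrinsics': array([[-0.46117155,  0.88713306,  0.01776874,  0.25567762],
       [-0.54617233, -0.29959318,  0.78226575,  0.22740555],
       [ 0.69929721,  0.35105392,  0.62269139, -1.54758068],
       [ 0.        ,  0.        ,  0.        ,  1.        ]])}
top {'vertical_fov': 48.10367005512657, 'cx': 245.983454798545, 'cy': 193.6031167110418, 'distortion': array([-0.09113802,  0.        ,  0.        ,  0.        ,  0.        ]), 'extrinsics': array([[ 2.77164894e-03, -9.99590669e-01, -2.84747660e-02,
         2.25293634e-02],
       [ 9.90151397e-01, -1.24248817e-03,  1.39995238e-01,
        -5.43567454e-01],
       [-1.39973313e-01, -2.85823470e-02,  9.89742654e-01,
        -1.27027617e+00],
       [ 0.00000000e+00,  0.00000000e+00,  0.00000000e+00,
         1.00000000e+00]])}
```

View pics/scene0b.png

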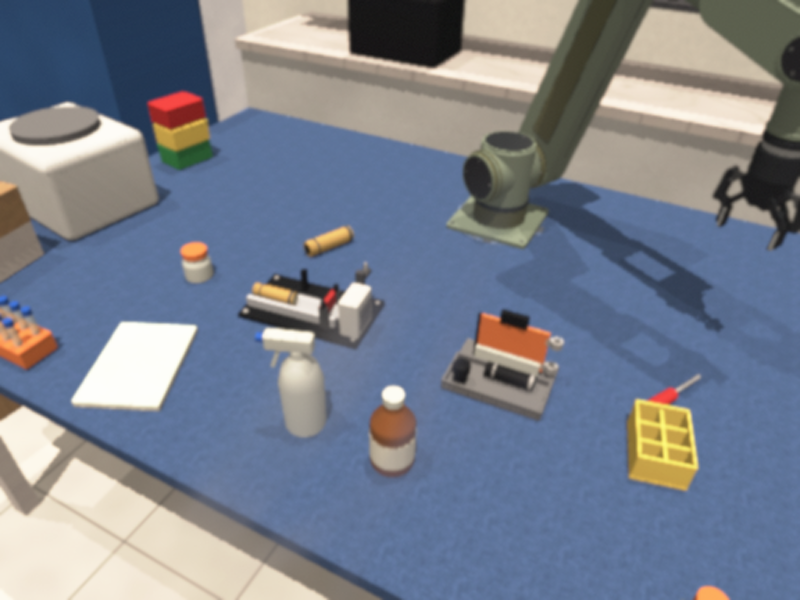

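View pics/top0b.png

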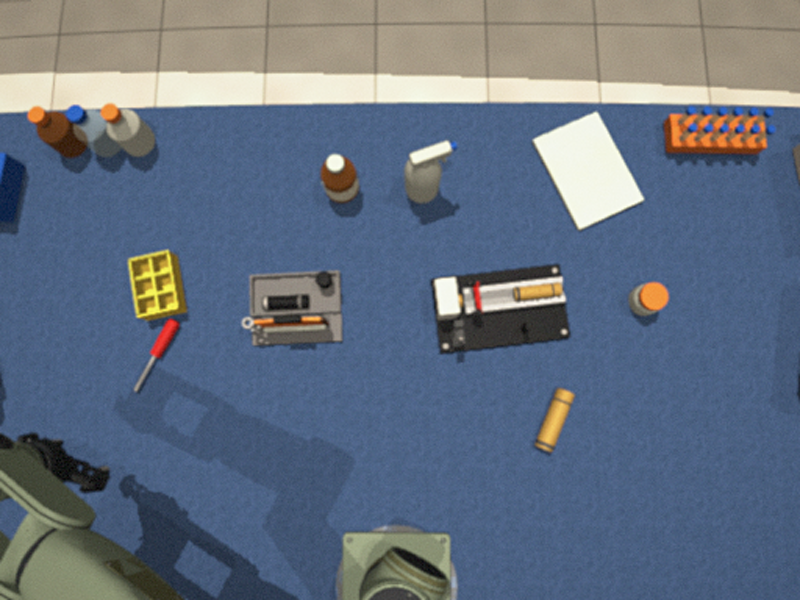

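The scene view shows the fixture at about (310,305) and the tray at (505,365). In the top view (800x600) they are at (500,308) and (295,308). There are two brass tubes: one in the V-groove at top (538,292), and a bigger one loose on the bench at (555,420). The one in the groove fits the description. I'll confirm that in an enlarged crop.

```bash
cat > h.py <<'E'
import cv2,numpy as np
from station import readout,vision,workorder
class Cam:
    def __init__(s,n):
        c=vision.camera_info(n);f=192/np.tan(np.radians(c["vertical_fov"]/2))
        s.K=np.array([[f,0,c["cx"]],[0,f,c["cy"]],[0,0,1]]);s.d=np.array(c["distortion"]);F=np.diag([1.,-1,-1])
        s.R=F@c["extrinsics"][:3,:3];s.t=F@c["extrinsics"][:3,3];s.C=-s.R.T@s.t
    def proj(s,P):return cv2.projectPoints(np.float64(P).reshape(-1,1,3),cv2.Rodrigues(s.R)[0],s.t,s.K,s.d)[0].reshape(-1,2)
    def ray(s,uv):
        u=cv2.undistortPoints(np.float64(uv).reshape(-1,1,2),s.K,s.d).reshape(-1,2)
        r=np.c_[u,np.ones(len(u))]@s.R;return r/np.linalg.norm(r,axis=1)[:,None]
    def plane(s,uv,z):
        r=s.ray(uv);return s.C+r*((z-s.C[2])/r[:,2])[:,None]
S=Cam("scene");T=Cam("top")
def tri(us,ut):
    a=S.ray([us])[0];b=T.ray([ut])[0];k=np.linalg.lstsq(np.c_[a,-b],T.C-S.C,rcond=None)[0]
    p,q=S.C+k[0]*a,T.C+k[1]*b;return (p+q)/2,np.linalg.norm(p-q)
def snap(n,f=None):
    im=cv2.cvtColor(vision.snapshot(n),cv2.COLOR_RGB2BGR)
    if f:cv2.imwrite(f,im)
    return im
def crop(im,x,y,w=100,h=75,k=4):
    c=cv2.resize(im[y:y+h,x:x+w],None,fx=k,fy=k,interpolation=cv2.INTER_CUBIC)
    for i in range(0,w,10):
        cv2.line(c,(i*k,0),(i*k,6 if i%20 else 12),(255,255,0),1)
        if i%20==0:cv2.putText(c,str(x+i),(i*k,22),0,.35,(255,255,0),1)
    for j in range(0,h,10):
        cv2.line(c,(0,j*k),(6 if j%20 else 12,j*k),(255,255,0),1)
        if j%20==0:cv2.putText(c,str(y+j),(14,j*k+4),0,.35,(255,255,0),1)
    return c
E
python3 - <<'E'
from h import *
a=cv2.imread("pics/scene0.png");b=cv2.imread("pics/top0.png")
cv2.imwrite("pics/crops.png",np.vstack([np.hstack([crop(a,150,160),crop(b,272,160)]),np.hstack([crop(a,275,193),crop(b,145,160)])]))
E
```

```text
(no output)
```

View pics/crops.png

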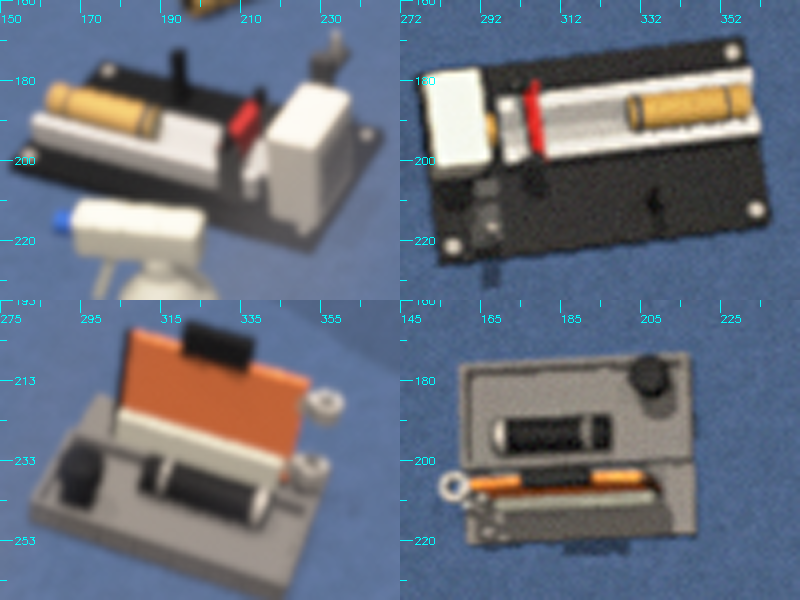

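The crops show one brass tube in the groove, at top (342,187), with the red stop at (306,189). The door's orange leaf is in the tray with its knuckle ring at top (158.5,206.5) and rail at (184,204.5). The longer brass tube is loose on the bench, so the tube in the groove should be the smaller one, and I'll check its length. Next I'll take sub-pixel measurements.

Run:
```python
from h import *
a=cv2.imread("pics/scene0.png");b=cv2.imread("pics/top0.png")
def blob(im,x,y,r=4):
    g=cv2.cvtColor(im,cv2.COLOR_BGR2GRAY).astype(float)[y-r:y+r+1,x-r:x+r+1]
    w=np.clip(g-np.median(g)-25,0,None);Y,X=np.mgrid[y-r:y+r+1,x-r:x+r+1];return np.array([(X*w).sum(),(Y*w).sum()])/w.sum()
sc=[(177,178),(157,199),(242,193)];tp=[(361,212),(355,173),(285,221)]
B=[]
for s,t in zip(sc,tp):
    ps,pt=blob(a,*s),blob(b,*t);p,e=tri(ps,pt);B.append(p);print("bolt",ps.round(1),pt.round(1),(p*1e3).round(1),"gap",round(e*1e3,1),"top@13:",(T.plane([pt],.013)*1e3).round(1))
Q=np.array([T.plane([blob(b,*t)],.013)[0] for t in tp])
c=(Q[1]+Q[2])/2;d=Q[2]-Q[0];yaw=np.arctan2(-d[0],d[1]);print("centre",c*1e3,"yaw deg",np.degrees(yaw),"sides",np.linalg.norm(Q[2]-Q[0]),np.linalg.norm(Q[1]-Q[0]), "yaw x-edge",np.degrees(np.arctan2((Q[1]-Q[0])[1],(Q[1]-Q[0])[0])))
R=np.array([[np.cos(yaw),-np.sin(yaw),0],[np.sin(yaw),np.cos(yaw),0],[0,0,1]]);o=np.array([c[0],c[1],0])
def mask(im,lo,hi,box):
    x,y,w,h=box;m=np.zeros(im.shape[:2],np.uint8);m[y:y+h,x:x+w]=cv2.inRange(cv2.cvtColor(im,cv2.COLOR_BGR2HSV),lo,hi)[y:y+h,x:x+w];return m
for nm,lo,hi,box,z in(("brass",(12,90,90),(28,255,255),(322,175,42,22),.0378),("big brass",(12,90,90),(28,255,255),(330,240,50,60),.018),("red",(0,150,80),(8,255,255),(295,175,20,30),.0625),("red2",(170,150,80),(180,255,255),(295,175,20,30),.0625),("rail",(0,0,0),(180,255,60),(170,195,30,14),.116)):
    m=mask(b,lo,hi,box);ys,xs=np.nonzero(m)
    if len(xs)<5:continue
    r=cv2.boxPoints(cv2.minAreaRect(np.c_[xs,ys].astype(np.float32)));P=T.plane(r,z);L=R.T@(P-o).T
    print(nm,len(xs),"size",(np.linalg.norm(P[1]-P[0])*1e3).round(1),(np.linalg.norm(P[2]-P[1])*1e3).round(1),"world",(P.mean(0)*1e3).round(1),"fixt local",(L.T*1e3).round(1).tolist())
for nm,ps in(("pin_high",(-58,95,108)),("pin_low",(-58,95,50)),("jamb",(-47,-40,62)),("mouth",(20,-125,18)),("postTop",(-30,95,104)),("corner",(75,-130,12)),("lampc",(-10,88,92)),("lampd",(60,128,92))):
    w=R@(np.array(ps)/1e3)+o;print(nm,(w*1e3).round(1),"scene",S.proj(w).round(1),"top",T.proj(w).round(1))
# door
print("knuckle hi", *[ (x*1e3).round(1) for x in tri((355.5,219.5),(158.3,206.3))]); print("rail top mid",*[(x*1e3).round(1) for x in tri((330,275/4+193-62),(184,204))])
```

```text
bolt [176.4 176.2] [360.8 211.8] [ 490.3 -330.5   15.8] gap 1.5 top@13: [[ 490.2 -330.5   13. ]]
bolt [156.6 197.7] [355.3 174.3] [ 609.2 -319.5   10. ] gap 3.6 top@13: [[ 607.6 -317.2   13. ]]
bolt [241.2 193.1] [284.8 221.1] [462.  -96.1  12.2] gap 0.8 top@13: [[461.8 -95.7  13. ]]
centre [ 534.68628218 -206.44642526   13.        ] yaw deg 6.895586737929235 sides 0.23654014718980107 0.11819392940041061 yaw x-edge 6.450010911560194
brass 237 size 93.6 25.5 world [ 565.7 -275.5   37.8] fixt local [[35.9, -26.1, 37.8], [34.5, -119.7, 37.8], [9.0, -118.4, 37.8], [10.5, -25.1, 37.8]]
big brass 453 size 121.3 36.0 world [ 318.7 -305.3   18. ] fixt local [[-270.2, -26.1, 18.0], [-165.3, -86.9, 18.0], [-182.6, -118.4, 18.0], [-287.3, -57.3, 18.0]]
red 56 size 10.6 51.6 world [ 555.1 -153.6   62.5] fixt local [[52.6, 53.7, 62.5], [52.2, 43.2, 62.5], [0.7, 46.3, 62.5], [1.1, 56.8, 62.5]]
rail 150 size 72.5 31.8 world [512.8 197.3 116. ] fixt local [[47.0, 437.9, 116.0], [38.2, 365.9, 116.0], [6.6, 369.2, 116.0], [15.3, 440.9, 116.0]]
pin_high [ 465.7 -119.1  108. ] scene [[234.1 167.1]] top [[295.  217.2]]
pin_low [ 465.7 -119.1   50. ] scene [[234.4 182.2]] top [[293.4 218.8]]
jamb [ 492.8 -251.8   62. ] scene [[194.5 171.8]] top [[338.3 209.3]]
mouth [ 569.5 -328.1   18. ] scene [[162.5 188.4]] top [[359.6 186.1]]
postTop [ 493.5 -115.7  104. ] scene [[230.6 173. ]] top [[293.6 207.6]]
corner [ 624.8 -326.5   12. ] scene [[152.1 199.4]] top [[358.  168.9]]
lampc [ 514.2 -120.3   92. ] scene [[225.9 179.2]] top [[294.7 201. ]]
lampd [578.9 -72.2  92. ] scene [[228.8 195.6]] top [[278.  179.1]]
knuckle hi [499.5 278.4  88. ] 2.4
rail top mid [501.  198.2 126.5] 3.1
```

The tube in the groove measures about 93 x 26 mm and the loose one about 121 x 36 mm, so the groove tube is the smaller. The predicted pin and jamb pixels match the pictures. The fixture sits at about (534.7, -206.4) mm with yaw 6.8°, and I estimate the tube front is about 70 mm short of the stop face.

```bash
cat >> h.py <<'E'
from scipy.spatial.transform import Rotation as Ro
YAW=np.radians(6.8);O=np.array([.5347,-.2064,0])
def loc(x,y,z):return O+Ro.from_euler('z',YAW).apply(np.array([x,y,z])/1e3)
def inloc(p):return Ro.from_euler('z',-YAW).apply(np.array(p)-O)*1e3
def go(xyz,yaw):
    s=readout.state();R0=Ro.from_euler('xyz',s["tool_rot"]);R1=Ro.from_euler('xyz',[np.pi,0,yaw])
    print("now",(s["eef_pos"]*1e3).round(1),"yaw",np.degrees(s["tool_rot"][2]).round(1),"F",s["wrist_force"].round(1),"t",s["time"])
    print("shift mm",(R0.inv().apply(np.array(xyz)-s["eef_pos"])*1e3).round(1),"rot",(R0.inv()*R1).as_rotvec().round(4))
E
python3 -c "
from h import *
p=loc(20,-150,140);print(p);go(p,YAW)"
```

```text
[ 0.57231991 -0.35297675  0.14      ]
now [257.  513.9 230.6] yaw 153.4 F [ 0.1  0.1 -0.5] t 0.1
shift mm [-669.8 -634.1   91.5] rot [-6.0000e-04  2.0000e-03  2.5591e+00]
```

Call:
step_arm:
  motion:
    - [-42, -40, 0, 0, 0, 0.16, 0]
    - [-84, -80, 0, 0, 0, 0.32, 0]
    - [-126, -119, 0, 0, 0, 0.48, 0]
    - [-168, -159, 0, 0, 0, 0.64, 0]
    - [-210, -198, 0, 0, 0, 0.8, 0]
    - [-252, -238, 0, 0, 0, 0.96, 0]
    - [-294, -278, 0, 0, 0, 1.12, 0]
    - [-336, -317, 0, 0, 0, 1.28, 0]
    - [-378, -357, 0, 0, 0, 1.44, 0]
    - [-420, -396, 0, 0, 0, 1.6, 0]

```text
time: 1.35
eef_pos: [0.4557, -0.0301, 0.231]
tool_rot: [-3.141, 0.001, 1.072]
wrist_force: [0.8, 0.1, -0.0]
grip_width: 0.0001
```

```bash
python3 -c "
from h import *
go(loc(20,-150,140),YAW)"
```

```text
now [455.7 -30.1 231. ] yaw 61.4 F [ 0.8  0.1 -0. ] t 1.35
shift mm [-227.7  256.9   91.3] rot [5.000e-04 1.300e-03 9.534e-01]
```

Call:
step_arm:
  motion:
    - [-30, 34, 0, 0, 0, 0.13, 0]
    - [-60, 68, 0, 0, 0, 0.26, 0]
    - [-90, 102, 0, 0, 0, 0.39, 0]
    - [-120, 136, 10, 0, 0, 0.52, 0]
    - [-150, 170, 30, 0, 0, 0.65, 0]
    - [-180, 204, 50, 0, 0, 0.78, 0]
    - [-210, 238, 70, 0, 0, 0.9, 0]
    - [-228, 257, 91, 0, 0, 0.953, 0]
    - [-228, 257, 91, 0, 0, 0.953, 0]
    - [-228, 257, 91, 0, 0, 0.953, 0]

```text
time: 2.6
eef_pos: [0.5721, -0.3526, 0.1405]
tool_rot: [3.141, 0.001, 0.12]
wrist_force: [0.3, -0.0, -1.1]
grip_width: -0.0001
```

```bash
python3 -c "
from h import *
go(loc(20,-150,38),YAW)"
```

```text
now [ 572.1 -352.6  140.5] yaw 6.9 F [ 0.3 -0.  -1.1] t 2.6
shift mm [  0.3   0.4 102.5] rot [0.0003 0.0012 0.0011]
```

Call:
step_arm:
  motion:
    - [0, 0, 35, 0, 0, 0, 0]
    - [0, 0, 70, 0, 0, 0, 0]
    - [0, 0, 102, 0, 0, 0, 0]
    - [0, 0, 102, 0, 0, 0, 0]
    - [0, -5, 102, 0, 0, 0, 0]
    - [0, -9, 102, 0, 0, 0, 0]
    - [0, -12, 102, 0, 0, 0, 0]
    - [0, -15, 102, 0, 0, 0, 0]
    - [0, -18, 102, 0, 0, 0, 0]
    - [0, -21, 102, 0, 0, 0, 0]

```text
time: 3.85
eef_pos: [0.5696, -0.3321, 0.0386]
tool_rot: [3.14, 0.001, 0.12]
wrist_force: [-0.6, -2.6, 1.0]
grip_width: -0.0002
```

Call:
step_arm:
  motion:
    - [0, -4, 0, 0, 0, 0, 0]
    - [0, -9, 0, 0, 0, 0, 0]
    - [0, -14, 0, 0, 0, 0, 0]
    - [0, -19, 0, 0, 0, 0, 0]
    - [0, -24, 0, 0, 0, 0, 0]
    - [0, -29, 0, 0, 0, 0, 0]
    - [0, -34, 0, 0, 0, 0, 0]
    - [0, -39, 0, 0, 0, 0, 0]
    - [0, -44, 0, 0, 0, 0, 0]
    - [0, -48, 0, 0, 0, 0, 0]

```text
time: 5.1
eef_pos: [0.5638, -0.2841, 0.0386]
tool_rot: [3.14, 0.001, 0.12]
wrist_force: [-0.6, -2.0, 0.9]
grip_width: -0.0001
```

Run:
```python
from h import *
s=readout.state();print(inloc(s["eef_pos"]),s["wrist_force"])
b=snap("top","pics/top1.png");a=snap("scene","pics/scene1.png")
cv2.imwrite("pics/c1.png",np.hstack([crop(a,170,165,66,66,6),crop(b,285,160,66,66,6)]))
```

```text
[ 19.69077031 -80.57491713  38.59054027] [-0.58621776 -2.0066997   0.87053859]
```

View pics/c1.png

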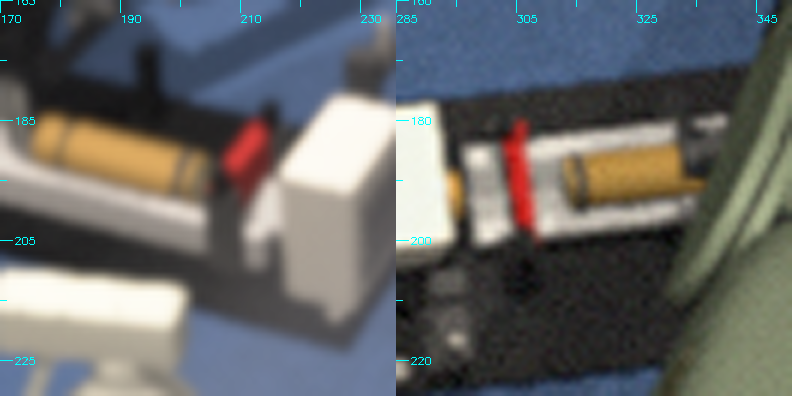

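Tube front is at top (312.7,190) and the stop's near edge at about (307.8,190), so a gap remains.

Run:
```python
from h import *
b=cv2.imread("pics/top1.png");h=cv2.cvtColor(b,cv2.COLOR_BGR2HSV).astype(int)
for y in (188,189,190,191): print(y,[(x,*h[y,x]) for x in range(304,317)])
print(inloc(T.plane([(312.7,190)],.045)[0]),inloc(T.plane([(307.8,190)],.0625)[0]),inloc(T.plane([(307.3,186)],.0625)[0]))
```

```text
188 [(304, np.int64(1), np.int64(210), np.int64(174)), (305, np.int64(1), np.int64(213), np.int64(207)), (306, np.int64(1), np.int64(176), np.int64(209)), (307, np.int64(3), np.int64(93), np.int64(187)), (308, np.int64(17), np.int64(29), np.int64(158)), (309, np.int64(25), np.int64(19), np.int64(157)), (310, np.int64(25), np.int64(20), np.int64(155)), (311, np.int64(25), np.int64(20), np.int64(150)), (312, np.int64(22), np.int64(46), np.int64(139)), (313, np.int64(19), np.int64(114), np.int64(159)), (314, np.int64(19), np.int64(119), np.int64(139)), (315, np.int64(17), np.int64(77), np.int64(109)), (316, np.int64(17), np.int64(118), np.int64(134))]
189 [(304, np.int64(1), np.int64(207), np.int64(175)), (305, np.int64(1), np.int64(210), np.int64(210)), (306, np.int64(2), np.int64(196), np.int64(202)), (307, np.int64(2), np.int64(101), np.int64(170)), (308, np.int64(16), np.int64(29), np.int64(149)), (309, np.int64(30), np.int64(18), np.int64(154)), (310, np.int64(18), np.int64(20), np.int64(154)), (311, np.int64(18), np.int64(29), np.int64(149)), (312, np.int64(18), np.int64(40), np.i
[... 938 characters left out ...]
64(1), np.int64(209), np.int64(209)), (306, np.int64(1), np.int64(198), np.int64(206)), (307, np.int64(2), np.int64(133), np.int64(178)), (308, np.int64(8), np.int64(51), np.int64(164)), (309, np.int64(23), np.int64(24), np.int64(169)), (310, np.int64(17), np.int64(24), np.int64(173)), (311, np.int64(19), np.int64(22), np.int64(165)), (312, np.int64(23), np.int64(32), np.int64(128)), (313, np.int64(19), np.int64(83), np.int64(114)), (314, np.int64(18), np.int64(135), np.int64(121)), (315, np.int64(19), np.int64(99), np.int64(103)), (316, np.int64(20), np.int64(95), np.int64(94))]
[21.79838602 24.94367199 45.        ] [21.20999691 41.98809917 62.5       ] [33.36005414 41.8287006  62.5       ]
```

Call:
step_arm:
  motion:
    - [0, -3, 0, 0, 0, 0, 0]
    - [0, -6, 0, 0, 0, 0, 0]
    - [0, -9, 0, 0, 0, 0, 0]
    - [0, -11, 0, 0, 0, 0, 0]
    - [0, -12, 0, 0, 0, 0, 0]
    - [0, -12.6, 0, 0, 0, 0, 0]
    - [0, -13.2, 0, 0, 0, 0, 0]
    - [0, -13.8, 0, 0, 0, 0, 0]
    - [0, -14.4, 0, 0, 0, 0, 0]
    - [0, -15, 0, 0, 0, 0, 0]

```text
time: 6.45
eef_pos: [0.5618, -0.2687, 0.0385]
tool_rot: [3.141, 0.001, 0.12]
wrist_force: [0.3, -2.5, -0.1]
grip_width: -0.0001
```

Call:
step_arm:
  motion:
    - [0, -0.3, 0, 0, 0, 0, 0]
    - [0, -0.6, 0, 0, 0, 0, 0]
    - [0, -0.9, 0, 0, 0, 0, 0]
    - [0, -1.2, 0, 0, 0, 0, 0]
    - [0, -1.5, 0, 0, 0, 0, 0]
    - [0, -1.7, 0, 0, 0, 0, 0]
    - [0, -1.9, 0, 0, 0, 0, 0]
    - [0, -2.1, 0, 0, 0, 0, 0]
    - [0, -2.3, 0, 0, 0, 0, 0]
    - [0, -2.5, 0, 0, 0, 0, 0]

```text
time: 7.7
eef_pos: [0.5616, -0.2662, 0.0385]
tool_rot: [3.141, 0.001, 0.12]
wrist_force: [0.9, -2.4, 0.4]
grip_width: -0.0003
```

Call:
step_arm:
  motion:
    - [0, -0.2, 0, 0, 0, 0, 0]
    - [0, -0.4, 0, 0, 0, 0, 0]
    - [0, -0.6, 0, 0, 0, 0, 0]
    - [0, -0.8, 0, 0, 0, 0, 0]
    - [0, -1.0, 0, 0, 0, 0, 0]
    - [0, -1.2, 0, 0, 0, 0, 0]
    - [0, -1.4, 0, 0, 0, 0, 0]
    - [0, -1.6, 0, 0, 0, 0, 0]
    - [0, -1.8, 0, 0, 0, 0, 0]
    - [0, -2, 0, 0, 0, 0, 0]

```text
time: 8.95
eef_pos: [0.5613, -0.2643, 0.0385]
tool_rot: [3.141, 0.001, 0.12]
wrist_force: [1.6, -2.8, 0.3]
grip_width: 0.0002
```

Run:
```python
from h import *
s=readout.state();print(inloc(s["eef_pos"]),s["wrist_force"])
b=snap("top","pics/top2.png");a=snap("scene","pics/scene2.png")
cv2.imwrite("pics/c2.png",np.hstack([crop(a,185,170,40,50,10),crop(b,290,170,40,50,10)]))
```

```text
[ 19.56505813 -60.60101054  38.48325544] [ 1.55460235 -2.7862603   0.34297121]
```

View pics/c2.png

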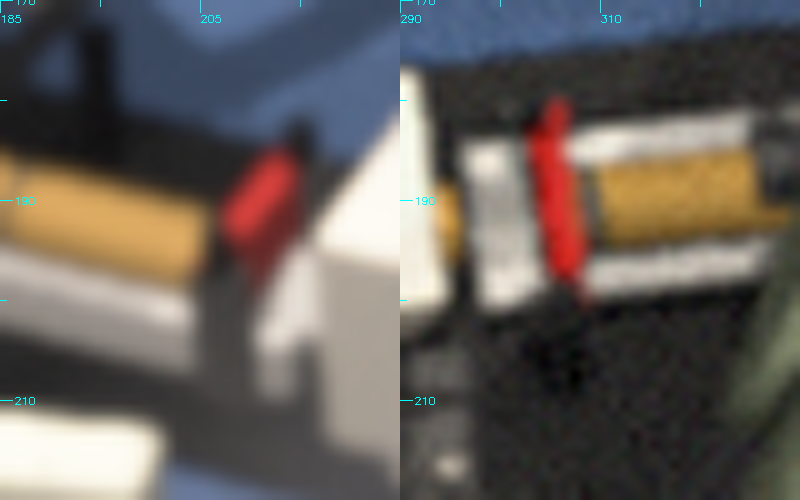

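The tube front is now within a few mm of the plate: in the top view the brass lip before the dark ring touches the red at (308,190). Force is still only sliding friction, so I'll creep on until it rises.

Call:
step_arm:
  motion:
    - [0, -0.2, 0, 0, 0, 0, 0]
    - [0, -0.4, 0, 0, 0, 0, 0]
    - [0, -0.6, 0, 0, 0, 0, 0]
    - [0, -0.8, 0, 0, 0, 0, 0]
    - [0, -1.0, 0, 0, 0, 0, 0]
    - [0, -1.2, 0, 0, 0, 0, 0]
    - [0, -1.4, 0, 0, 0, 0, 0]
    - [0, -1.6, 0, 0, 0, 0, 0]
    - [0, -1.8, 0, 0, 0, 0, 0]
    - [0, -2, 0, 0, 0, 0, 0]

```text
time: 10.3
eef_pos: [0.5614, -0.2637, 0.0387]
tool_rot: [3.138, 0.0, 0.121]
wrist_force: [1.2, -8.0, -1.5]
grip_width: 0.0003
```

Contact with the stop: the wrist force rose to 8 N and motion stalled. I'll back off, and take the door measurements from the first pictures.

Call:
step_arm:
  motion:
    - [0, 3, 0, 0, 0, 0, 0]
    - [0, 10, 0, 0, 0, 0, 0]
    - [0, 25, 0, 0, 0, 0, 0]
    - [0, 35, -20, 0, 0, 0, 0]
    - [0, 35, -60, 0, 0, 0, 0]
    - [0, 35, -110, 0, 0, 0, 50]
    - [0, 35, -160, 0, 0, 0, 50]
    - [0, 35, -190, 0, 0, 0, 50]
    - [0, 35, -190, 0, 0, 0, 50]
    - [0, 35, -190, 0, 0, 0, 50]

```text
time: 11.55
eef_pos: [0.565, -0.2978, 0.2275]
tool_rot: [3.14, 0.002, 0.12]
wrist_force: [-0.0, 0.4, -0.8]
grip_width: 0.0426
```

Run:
```python
from h import *
b=cv2.imread("pics/top0.png");a=cv2.imread("pics/scene0.png")
px=lambda q:[(145+x/4,160+(y-300)/4) for x,y in q]
C=T.plane(px([(58,366),(290,352),(295,535),(68,547)]),.010);print("tray corners",(C*1e3).round(1))
c=C.mean(0);d=(C[0]+C[3]-C[1]-C[2]);print("centre",c*1e3,"yaw",np.degrees(np.arctan2(-d[0],d[1])),"yaw bottom/top edges",[np.degrees(np.arctan2(-v[0],v[1])) for v in(C[0]-C[1],C[3]-C[2])],"sizes",np.linalg.norm(C[0]-C[1]),np.linalg.norm(C[1]-C[2]))
g=T.plane(px([(156,477)]),.126)[0];k=T.plane(px([(54,487)]),.094)[0];e=g-k
print("rail",g*1e3,"knuckle",k*1e3,"dist",np.hypot(*e[:2])*1e3,"yaw",np.degrees(np.arctan2(e[0],-e[1])))
h=cv2.cvtColor(b,cv2.COLOR_BGR2HSV);m=cv2.inRange(h,(3,150,120),(16,255,255));m[:195]=0;m[215:]=0;m[:,:160]=0;m[:,212:]=0
ys,xs=np.nonzero(m);
for lo,hi in((160,176),(193,215)):
    s=(xs>=lo)&(xs<hi);print(lo,len(xs[s]),xs[s].mean(),ys[s].mean(),T.plane([(xs[s].mean(),ys[s].mean())],.105)*1e3)
v=m*0;ht=cv2.cvtColor(a,cv2.COLOR_BGR2HSV)
k=tri((275+325/4,193+106/4),(145+54/4,160+187/4));print("knuckle-high tri",k)
r=tri((275+222/4,193+38/4),(145+156/4,160+176/4));print("rail tri",r)
go([.45,-.05,.25],YAW)
```

```text
tray corners [[602.5 297.1  10. ]
 [613.  113.4  10. ]
 [469.2 107.8  10. ]
 [459.5 284.9  10. ]]
centre [536.0414435  200.79067831  10.        ] yaw 3.206016360135563 yaw bottom/top edges [np.float64(3.281628451043792), np.float64(3.127542937510316)] sizes 0.1840405742999474 0.14394725766869657
rail [500.81962658 196.72307539 126.        ] knuckle [497.15326345 277.50664683  94.        ] dist 80.86672760248324 yaw 2.598586267880859
160 36 168.55555555555554 205.94444444444446 [[498.30901743 245.44720794 105.        ]]
193 25 198.68 204.36 [[502.94351007 157.64438111 105.        ]]
knuckle-high tri (array([0.49794589, 0.27905262, 0.08703823]), np.float64(0.0001892329362227506))
rail tri (array([0.50176764, 0.20028358, 0.11825044]), np.float64(0.004542766533748763))
now [ 565.  -297.8  227.5] yaw 6.9 F [-0.   0.4 -0.8] t 11.55
shift mm [ -84.5 -259.8  -22.7] rot [0.0015 0.0023 0.0017]
```

```bash
python3 -c "
from h import *
go([.501,.197,.215],np.radians(93))"
```

```text
now [ 565.  -297.8  227.5] yaw 6.9 F [-0.   0.4 -0.8] t 11.55
shift mm [  -4.1 -499.    11.7] rot [-5.0000e-04  3.0000e-03 -1.5027e+00]
```

Call:
step_arm:
  motion:
    - [0, -55, 0, 0, 0, -0.17, 50]
    - [0, -110, 0, 0, 0, -0.34, 50]
    - [-1, -165, 0, 0, 0, -0.51, 50]
    - [-2, -220, 0, 0, 0, -0.68, 50]
    - [-2, -275, 2, 0, 0, -0.85, 50]
    - [-3, -330, 4, 0, 0, -1.02, 50]
    - [-3, -385, 6, 0, 0, -1.19, 50]
    - [-4, -440, 8, 0, 0, -1.36, 50]
    - [-4, -499, 11, 0, 0, -1.503, 50]
    - [-4, -499, 11, 0, 0, -1.503, 50]

```text
time: 12.8
eef_pos: [0.4994, 0.2001, 0.2134]
tool_rot: [-3.135, 0.002, 1.629]
wrist_force: [0.4, -0.2, -1.0]
grip_width: 0.043
```

Run:
```python
from h import *
go([.501,.197,.096],np.radians(93))
a=snap("scene","pics/scene3.png");b=snap("top","pics/top3.png")
cv2.imwrite("pics/c3.png",np.vstack([np.hstack([crop(a,275,140,100,100,4),crop(b,145,140,100,100,4)]),]))
```

```text
now [499.4 200.1 213.4] yaw 93.3 F [ 0.4 -0.2 -1. ] t 12.8
shift mm [ -2.9   2.1 117.4] rot [-0.0064  0.0021  0.0059]
```

View pics/c3.png

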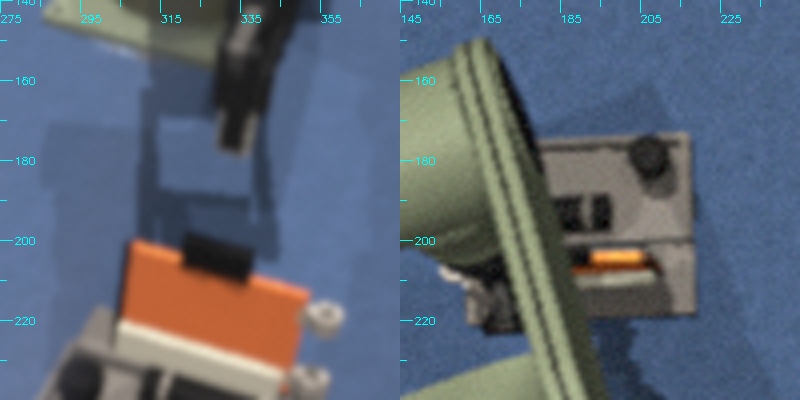

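The scene view shows the front finger tip at (334,178), above the rail at (329,203). The top view is partly hidden by the arm. I'll descend and grip.

Call:
step_arm:
  motion:
    - [-1, 1, 30, -0.006, 0.002, 0.006, 50]
    - [-3, 2, 60, -0.006, 0.002, 0.006, 50]
    - [-3, 2, 80, -0.006, 0.002, 0.006, 50]
    - [-3, 2, 100, -0.006, 0.002, 0.006, 50]
    - [-3, 2, 112, -0.006, 0.002, 0.006, 50]
    - [-3, 2, 117, -0.006, 0.002, 0.006, 50]
    - [-3, 2, 117, -0.006, 0.002, 0.006, 0]
    - [-3, 2, 117, -0.006, 0.002, 0.006, 0]
    - [-3, 2, 117, -0.006, 0.002, 0.006, 0]
    - [-3, 2, 117, -0.006, 0.002, 0.006, 0]

```text
time: 14.15
eef_pos: [0.5024, 0.1938, 0.0978]
tool_rot: [3.139, 0.001, 1.618]
wrist_force: [0.6, -0.4, 3.3]
grip_width: 0.0108
```

Call:
step_arm:
  motion:
    - [0, 0, -3, 0, 0, 0, 0]
    - [0, 0, -10, 0, 0, 0, 0]
    - [0, 0, -22, 0, 0, 0, 0]
    - [0, 0, -40, 0, 0, 0, 0]
    - [0, 0, -60, 0, 0, 0, 0]
    - [0, 0, -75, 0, 0, 0, 0]
    - [0, 0, -85, 0, 0, 0, 0]
    - [0, 0, -90, 0, 0, 0, 0]
    - [0, 0, -90, 0, 0, 0, 0]
    - [0, 0, -90, 0, 0, 0, 0]

```text
time: 15.4
eef_pos: [0.5018, 0.1937, 0.1872]
tool_rot: [3.141, 0.001, 1.618]
wrist_force: [0.7, -0.6, -1.6]
grip_width: 0.011
```

Run:
```python
from h import *
s=readout.state();print(s["eef_pos"],s["tool_rot"],s["grip_width"],s["wrist_force"])
a=snap("scene","pics/scene4.png");b=snap("top","pics/top4.png")
# door tcp offset guess: knuckle axis = tcp + 82*door +y
y=s["tool_rot"][2]-np.pi/2
k=s["eef_pos"]+np.array([-np.sin(y),np.cos(y),0])*.081+[0,0,.08-.0975]
print(k,S.proj([k,k-[0,0,.058]]),T.proj([k+[0,0,.014]]))
cv2.imwrite("pics/c4.png",np.hstack([crop(a,280,135,100,100,4),crop(b,120,150,100,100,4)]))
```

```text
[0.50178907 0.19374151 0.18716418] [3.14056784e+00 1.38976778e-03 1.61842225e+00] 0.01104276846934471 [ 0.68552838 -0.64301975 -1.56928671]
[0.49793283 0.27464966 0.16966418] [[360.42766273 194.99290436]
 [356.34901969 212.07907958]] [[152.0075035  202.84716151]]
```

View pics/c4.png

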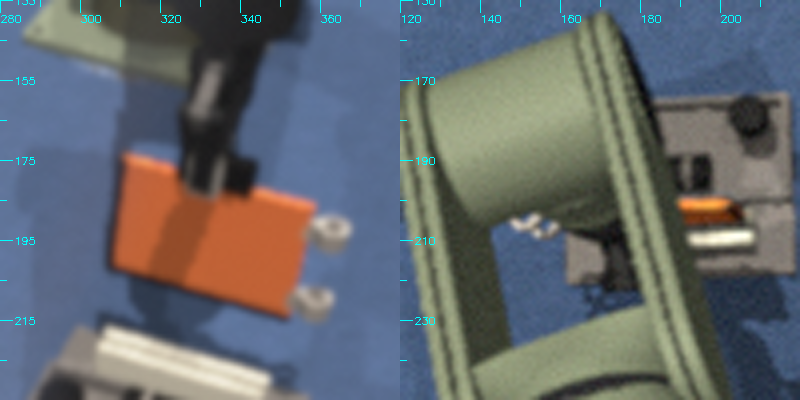

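The scene view shows the door held level and clear of the tray, with its rings at about (362.5,193) and (358.5,210). That is about 1.7 px to the +y side of the prediction, which makes the along-rail offset about 85 mm.

Run:
```python
from h import *
a=cv2.imread("pics/scene4.png").astype(int);h=cv2.cvtColor(a.astype(np.uint8),cv2.COLOR_BGR2HSV)
s=readout.state();y=s["tool_rot"][2]-np.pi/2;d=np.array([-np.sin(y),np.cos(y),0])
m=((h[...,1]<70)&(h[...,2]>110)).astype(np.uint8);m[:,:353]=0;m[:,372:]=0;m[:183]=0;m[222:]=0
n,l,st,ce=cv2.connectedComponentsWithStats(m)
for i in range(1,n):
    if st[i,4]>10:print(st[i],ce[i])
for off in(.081,.084,.087):
    k=s["eef_pos"]+d*off+[0,0,-.0178+.007];print(off,S.proj([k,k-[0,0,.058]]).round(1).tolist())
print(loc(-128,10,187));go(loc(-128,10,187),YAW+np.pi/2)
```

```text
[353 183  16  33 221] [359.70135747 200.26696833]
0.081 [[360.9, 192.9], [356.8, 210.2]]
0.084 [[362.1, 193.3], [357.9, 210.5]]
0.087 [[363.2, 193.6], [359.0, 210.8]]
[ 0.40641638 -0.21162605  0.187     ]
now [501.9 193.7 187.2] yaw 92.7 F [ 1.   0.1 -1.1] t 15.5
shift mm [-400.4 -114.6    0.6] rot [ 0.0011  0.0014 -0.0711]
```

Call:
step_arm:
  motion:
    - [-20, -20, 0, 0, 0, 0, 0]
    - [-55, -50, 0, 0, 0, 0, 0]
    - [-100, -80, 0, 0, 0, 0, 0]
    - [-150, -105, 0, 0, 0, -0.02, 0]
    - [-200, -114, 0, 0, 0, -0.04, 0]
    - [-250, -114, 0, 0, 0, -0.06, 0]
    - [-300, -114, 0, 0, 0, -0.071, 0]
    - [-350, -114, 0, 0, 0, -0.071, 0]
    - [-385, -114, 0, 0, 0, -0.071, 0]
    - [-400, -114, 0, 0, 0, -0.071, 0]

```text
time: 16.75
eef_pos: [0.407, -0.2128, 0.1874]
tool_rot: [3.141, 0.001, 1.687]
wrist_force: [-0.2, 1.0, -2.1]
grip_width: 0.0114
```

Run:
```python
from h import *
go(loc(-90,10,137),YAW+np.pi/2)
```

```text
now [ 407.  -212.8  187.4] yaw 96.7 F [-0.2  1.  -2.1] t 16.75
shift mm [ 1.4 37.6 50.4] rot [ 0.0009  0.0012 -0.0024]
```

Call:
step_arm:
  motion:
    - [0, 0, 20, 0, 0, 0, 0]
    - [1, 0, 40, 0, 0, 0, 0]
    - [1, 0, 53, 0, 0, -0.002, 0]
    - [1, 8, 53, 0, 0, -0.002, 0]
    - [1, 18, 53, 0, 0, -0.002, 0]
    - [1, 28, 53, 0, 0, -0.002, 0]
    - [1, 34, 53, 0, 0, -0.002, 0]
    - [1, 37, 53, 0, 0, -0.002, 0]
    - [1, 37, 53, 0, 0, -0.002, 0]
    - [1, 37, 53, 0, 0, -0.002, 0]

```text
time: 18.0
eef_pos: [0.4433, -0.2076, 0.1344]
tool_rot: [3.141, 0.001, 1.689]
wrist_force: [-0.5, -0.3, -2.0]
grip_width: 0.0107
```

Run:
```python
from h import *
go(loc(-58,10,134),YAW+np.pi/2)
s=readout.state();y=s["tool_rot"][2]-np.pi/2;d=np.array([-np.sin(y),np.cos(y),0]);k=s["eef_pos"]+d*.085+[0,0,-.0178];print("knuckle pred",k,inloc(k),S.proj([k+[0,0,.014],k-[0,0,.058-.014]]).round(1).tolist(),T.proj(k+[0,0,.014]).round(1))
a=snap("scene","pics/scene5.png");b=snap("top","pics/top5.png")
cv2.imwrite("pics/c5.png",np.hstack([crop(a,190,140,66,75,6),crop(b,275,180,66,75,6)]))
```

```text
now [ 443.3 -207.6  134.4] yaw 96.8 F [-0.5 -0.3 -2. ] t 18.0
shift mm [ 0.4 32.9  0.4] rot [ 0.0005  0.0011 -0.0005]
knuckle pred [ 0.43331443 -0.12315799  0.11655661] [-90.8161903   94.66089729 116.55660989] [[238.1, 155.6], [238.2, 170.9]] [[297.3 228. ]]
```

View pics/c5.png

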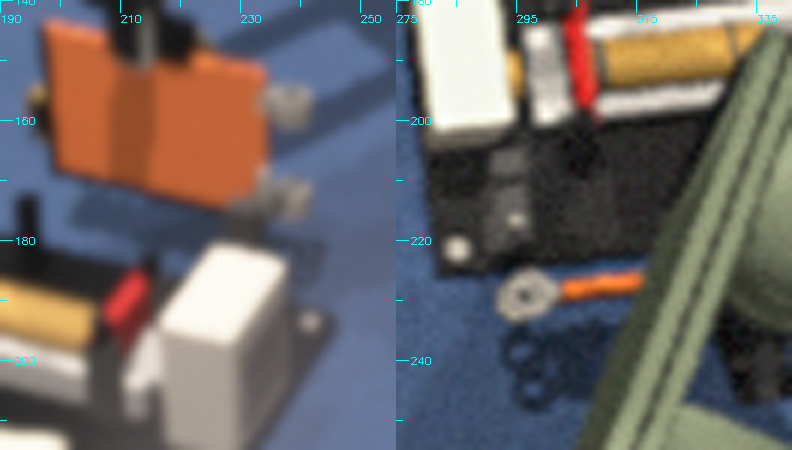

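Top view: upper ring centre at about (296.5,229.3) and upper pin tip at about (295,216.5). The tube is against the stop at (307,191).

Run:
```python
from h import *
b=cv2.imread("pics/top5.png");g=cv2.cvtColor(b,cv2.COLOR_BGR2GRAY).astype(float)
print(g[211:222,289:301].astype(int))
w=np.clip(g[222:237,289:303]-95,0,60);hs=cv2.cvtColor(b,cv2.COLOR_BGR2HSV)[222:237,289:303,1];w=((hs<75)&(g[222:237,289:303]>100)).astype(np.uint8);print(w)
(x,y),_,_=cv2.minAreaRect(np.argwhere(w)[:,::-1].astype(np.float32));r=np.array([289+x,222+y]);c=cv2.minEnclosingCircle(np.argwhere(w)[:,::-1].astype(np.float32));print(r,c)
K=T.plane([r],.1306)[0]
w=np.clip(g[213:221,291:299]-110,0,None);Y,X=np.mgrid[213:221,291:299];p=np.array([(X*w).sum(),(Y*w).sum()])/w.sum();P=T.plane([p],.107)[0]
print(p,"K",K*1e3,"P",P*1e3,"diff in fixture axes",Ro.from_euler('z',-YAW).apply(P-K)*1e3)
```

```text
[[ 49  61  65  71  85  93  94  78  57  38  43  46]
 [ 59  67  80  94  98 100  98  77  57  49  44  34]
 [ 58  63  78  95 100  99 101  87  61  39  44  44]
 [ 60  62  82  96  97  97  99  83  58  36  38  31]
 [ 55  67  81  94 102 121 120  95  67  43  38  40]
 [ 64  79  86  91 115 166 165 121  74  44  39  41]
 [ 61  78  86  83  99 130 132 108  74  45  40  35]
 [ 61  78  79  82  83  78  84  81  63  42  38  42]
 [ 55  71  80  89  76  61  65  70  64  44  34  41]
 [ 57  77  74  79  63  61  48  41  42  42  35  40]
 [ 54  68  71  62  55  43  27  29  33  33  36  45]]
[[0 0 0 0 0 0 0 0 0 0 0 0 0 0]
 [0 0 0 0 0 0 0 0 0 0 0 0 0 0]
 [0 0 0 0 0 0 0 0 0 0 0 0 0 0]
 [0 0 0 0 0 0 1 1 1 1 1 0 0 0]
 [0 0 0 0 0 1 1 1 1 1 1 1 1 0]
 [0 0 0 0 1 1 1 1 1 1 1 1 1 0]
 [0 0 0 1 1 1 1 1 1 1 1 1 1 0]
 [0 0 0 1 1 1 1 0 1 1 1 1 1 0]
 [0 0 0 1 1 1 1 1 1 1 1 1 0 0]
 [0 0 0 1 1 1 1 1 1 1 1 1 0 0]
 [0 0 0 0 1 1 1 1 1 1 1 0 0 0]
 [0 0 0 0 0 1 1 0 0 0 0 0 0 0]
 [0 0 0 0 0 0 0 0 0 0 0 0 0 0]
 [0 0 0 0 0 0 0 0 0 0 0 0 0 0]
 [0 0 0 0 0 0 0 0 0 0 0 0 0 0]]
[296.5 229. ] ((7.5, 6.5), 5.147915363311768)
[294.54736842 216.11052632] K [ 430.62921198 -120.9699421   130.6       ] P [ 468.79117509 -117.93478494  107.        ] diff in fixture axes [ 38.25288775  -1.5047215  -23.6       ]
```

The camera and kinematic estimates differ by a few mm, so I'll check against more fixture features with a projected overlay before fitting.

Run:
```python
from h import *
from scipy.optimize import least_squares
b0=cv2.imread("pics/top0.png");a0=cv2.imread("pics/scene0.png");b5=cv2.imread("pics/top5.png");a5=cv2.imread("pics/scene5.png")
# lamp top
m=cv2.inRange(cv2.cvtColor(b0,cv2.COLOR_BGR2HSV),(0,0,205),(180,45,255));m[:,295:]=0;m[:,:275]=0;m[:170]=0;m[206:]=0
r=cv2.minAreaRect(np.argwhere(m)[:,::-1].astype(np.float32));P=T.plane([r[0]],.092)[0];print("lamp centre local",inloc(P),"expect 25 108; rect",r)
def over(im,cam,x0,y0,w,h,k,pls):
    c=cv2.resize(im[y0:y0+h,x0:x0+w],None,fx=k,fy=k,interpolation=cv2.INTER_CUBIC)
    for pts,col in pls:
        q=((cam.proj(pts)-[x0,y0]+.5)*k-.5).round().astype(np.int32);cv2.polylines(c,[q],True,col,1)
    return c
t=np.linspace(0,2*np.pi,24)
circ=lambda x,y,z,r:np.array([loc(x+r*np.cos(u),y+r*np.sin(u),z) for u in t])
box=lambda x0,x1,y0,y1,z:np.array([loc(x,y,z) for x,y in((x0,y0),(x1,y0),(x1,y1),(x0,y1))])
fx=[(circ(-58,95,90,4),(0,255,255)),(circ(-58,95,108,2),(0,255,0)),(box(-36,-24,89,101,104),(255,0,255)),(box(-10,60,88,128,92),(0,0,255)),(box(-52,-42,-46,-34,62),(0,255,0)),(box(-75,75,-130,130,12),(255,255,0)),(circ(-58,95,32,4),(255,128,0))]
s=readout.state();k=inloc(s["eef_pos"]+Ro.from_euler('z',s["tool_rot"][2]-np.pi/2).apply([0,.085,-.0178]));print(k)
kn=[(circ(k[0],k[1],k[2]+14,10),(0,255,0)),(circ(k[0],k[1],k[2]+14,5.8),(0,255,255)),(circ(k[0],k[1],k[2]+14-58,10),(255,0,255))]
A=np.vstack([np.hstack([over(a0,S,205,155,50,37,8,fx),over(b0,T,275,190,50,37,8,fx)]),np.hstack([over(a5,S,215,145,50,37,8,kn+fx[:2]),over(b5,T,275,203,50,37,8,kn+fx[:2])])])
cv2.imwrite("pics/ov.png",A)
```

```text
lamp centre local [ 27.56810846 109.31088229  92.        ] expect 25 108; rect ((285.7615661621094, 189.09231567382812), (22.94642448425293, 12.899611473083496), 82.87498474121094)
[-90.7747872   94.6215969  116.59508712]
```

View pics/ov.png

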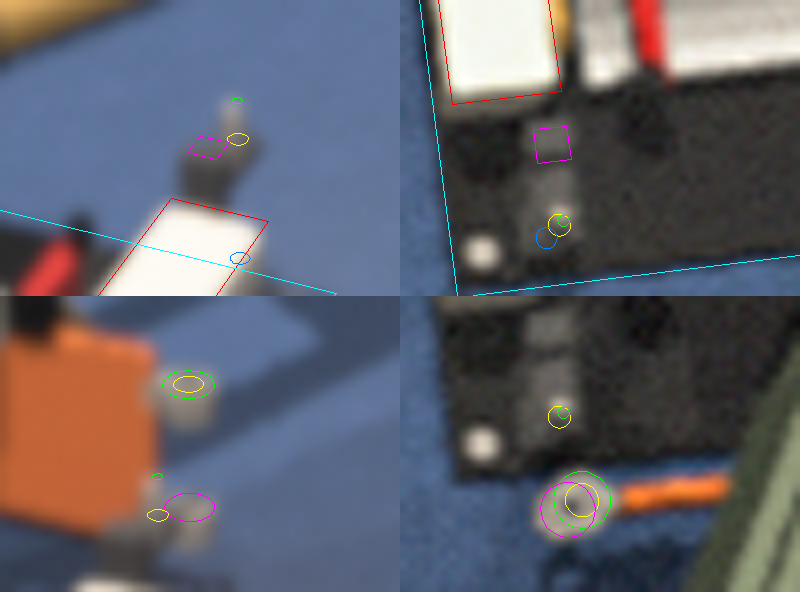

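Overlay: in the top view both the pin and lamp house sit about 1 px (2.6 mm) to +x of the bolt-based prediction. The ring's hole is at about (−1.2,+0.6) px from its prediction. I'll move the ring over the pins with the relative correction (x +36, y −1.5) and look again there, where parallax nearly cancels.

Call:
step_arm:
  motion:
    - [0, 5, 0, 0, 0, 0, 0]
    - [-0.5, 10, 0, 0, 0, 0, 0]
    - [-1, 15, 0, 0, 0, 0, 0]
    - [-1.5, 20, 0, 0, 0, 0, 0]
    - [-1.5, 25, 0, 0, 0, 0, 0]
    - [-1.5, 30, 0, 0, 0, 0, 0]
    - [-1.5, 34, 0, 0, 0, 0, 0]
    - [-1.5, 36, 0, 0, 0, 0, 0]
    - [-1.5, 36, 0, 0, 0, 0, 0]
    - [-1.5, 36, 0, 0, 0, 0, 0]

```text
time: 19.35
eef_pos: [0.4791, -0.2048, 0.1344]
tool_rot: [3.141, 0.001, 1.689]
wrist_force: [0.7, -0.6, -1.1]
grip_width: 0.0108
```

```bash
cat > ov.py <<'E'
from h import *
import sys
t=np.linspace(0,2*np.pi,24)
circ=lambda c,r:np.array([c+np.array([r*np.cos(u),r*np.sin(u),0])/1e3 for u in t])
def over(im,cam,x0,y0,w,h,k,pls):
    c=cv2.resize(im[y0:y0+h,x0:x0+w],None,fx=k,fy=k,interpolation=cv2.INTER_CUBIC)
    for pts,col in pls:
        q=((cam.proj(pts)-[x0,y0]+.5)*k-.5).round().astype(np.int32);cv2.polylines(c,[q],True,col,1)
    return c
s=readout.state();print(s["eef_pos"],s["tool_rot"],s["wrist_force"],s["torque"])
k=s["eef_pos"]+Ro.from_euler('z',s["tool_rot"][2]-np.pi/2).apply([0,.085,-.0178]);print(inloc(k))
n=sys.argv[1];a=snap("scene",f"pics/scene{n}.png");b=snap("top",f"pics/top{n}.png")
kn=[(circ(k+[0,0,.014],10),(0,255,0)),(circ(k+[0,0,-.044],10),(255,0,255))]
cv2.imwrite(f"pics/ov{n}.png",np.vstack([np.hstack([over(i,c,x,y,40,29,10,p) for i,c,x,y in((a,S,212,150),(b,T,275,200))]) for p in([],kn)]))
E
python3 ov.py 6
```

```text
[ 0.47912526 -0.20480877  0.13442709] [3.14109854e+00 1.10480434e-03 1.68888695e+00] [ 0.73696259 -0.56084939 -1.12269495] [-0.03666376  0.02654216 -0.00295901]
[-54.94509224  93.16029246 116.6270902 ]
```

View pics/ov6.png

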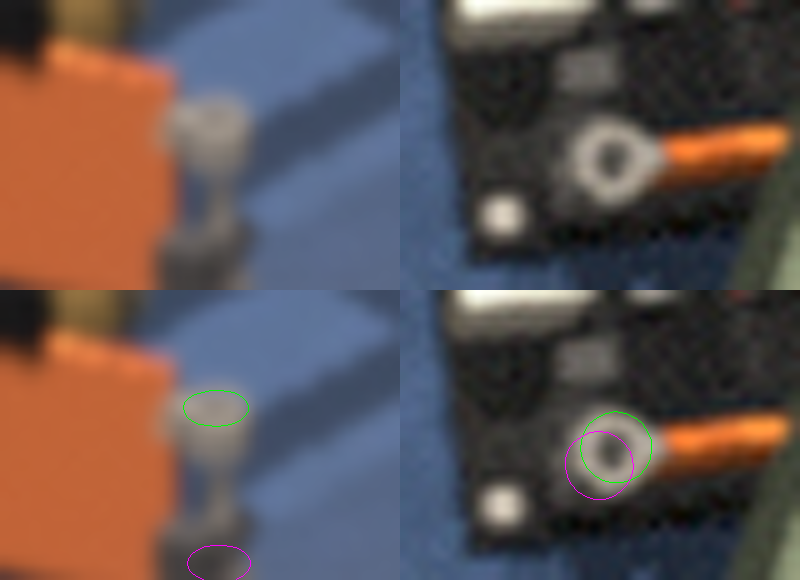

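In the top view the ring hole is at crop (613,158) and the tip should show at (606,160). In the scene view the pin is 0.7 px right of the ring centre. Both ask for about +2 mm in y and almost nothing in x, so I'll correct that and start lowering.

Call:
step_arm:
  motion:
    - [1, -0.3, 0, 0, 0, 0, 0]
    - [2, -0.3, 0, 0, 0, 0, 0]
    - [2, -0.3, 2, 0, 0, 0, 0]
    - [2, -0.3, 4, 0, 0, 0, 0]
    - [2, -0.3, 6, 0, 0, 0, 0]
    - [2, -0.3, 8, 0, 0, 0, 0]
    - [2, -0.3, 9, 0, 0, 0, 0]
    - [2, -0.3, 10, 0, 0, 0, 0]
    - [2, -0.3, 11, 0, 0, 0, 0]
    - [2, -0.3, 12, 0, 0, 0, 0]

```text
time: 20.7
eef_pos: [0.4787, -0.2029, 0.1224]
tool_rot: [3.141, 0.001, 1.689]
wrist_force: [-0.1, -0.6, -2.1]
grip_width: 0.0113
```

```bash
python3 ov.py 7
```

```text
[ 0.47865719 -0.202934    0.12241879] [3.14088990e+00 1.19713443e-03 1.68875690e+00] [-0.11641108 -0.56939117 -2.07049047] [-0.0346024   0.03490523  0.02304393]
[-55.17683149  95.0772903  104.61878644]
```

View pics/ov7.png

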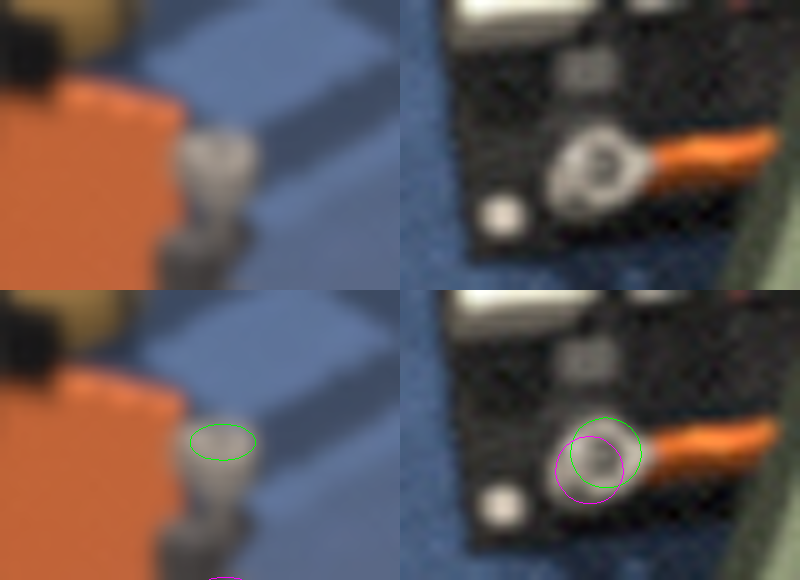

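The rings are about 4 mm over the tips with no side force, and the pin tip shows inside the hole at (604,166). I'll keep lowering.

Call:
step_arm:
  motion:
    - [0, 0, 1.5, 0, 0, 0, 0]
    - [0, 0, 3, 0, 0, 0, 0]
    - [0, 0, 4.5, 0, 0, 0, 0]
    - [0, 0, 6, 0, 0, 0, 0]
    - [0, 0, 7.5, 0, 0, 0, 0]
    - [0, 0, 9, 0, 0, 0, 0]
    - [0, 0, 10, 0, 0, 0, 0]
    - [0, 0, 11, 0, 0, 0, 0]
    - [0, 0, 12, 0, 0, 0, 0]
    - [0, 0, 12, 0, 0, 0, 0]

```text
time: 22.05
eef_pos: [0.4785, -0.2029, 0.1103]
tool_rot: [3.141, 0.001, 1.689]
wrist_force: [0.6, -0.1, -2.3]
grip_width: 0.0108
```

Call:
step_arm:
  motion:
    - [0, 0, 0.4, 0, 0, 0, 0]
    - [0, 0, 0.8, 0, 0, 0, 0]
    - [0, 0, 1.2, 0, 0, 0, 0]
    - [0, 0, 1.6, 0, 0, 0, 0]
    - [0, 0, 2, 0, 0, 0, 0]
    - [0, 0, 2.3, 0, 0, 0, 0]
    - [0, 0, 2.6, 0, 0, 0, 0]
    - [0, 0, 2.9, 0, 0, 0, 0]
    - [0, 0, 3.2, 0, 0, 0, 0]
    - [0, 0, 3.2, 0, 0, 0, 0]

```text
time: 23.3
eef_pos: [0.4786, -0.203, 0.1075]
tool_rot: [3.141, 0.001, 1.689]
wrist_force: [-0.5, -1.6, 4.6]
grip_width: 0.011
```

Force went from −2.3 to +4.6 N at z=107.5 mm, close to the 108 mm expected, so the door is seated. I'll release and rise.

Call:
step_arm:
  motion:
    - [0, 0, -0.5, 0, 0, 0, 15]
    - [0, 0, -0.5, 0, 0, 0, 30]
    - [0, 0, -0.5, 0, 0, 0, 45]
    - [0, 0, -0.5, 0, 0, 0, 45]
    - [0, 0, -3, 0, 0, 0, 45]
    - [0, 0, -15, 0, 0, 0, 45]
    - [0, 0, -35, 0, 0, 0, 45]
    - [0, 0, -60, 0, 0, 0, 45]
    - [0, 0, -85, 0, 0, 0, 45]
    - [0, 0, -110, 0, 0, 0, 45]

```text
time: 24.55
eef_pos: [0.4786, -0.2029, 0.2193]
tool_rot: [3.14, 0.002, 1.689]
wrist_force: [0.4, -0.5, 0.9]
grip_width: 0.0386
```

Call:
step_arm:
  motion:
    - [0, -30, -10, 0, 0, 0, 45]
    - [0, -70, -20, 0, 0, 0, 45]
    - [0, -110, -20, 0, 0, 0, 45]
    - [0, -140, -20, 0, 0, 0, 45]
    - [0, -150, -20, 0, 0, 0, 45]
    - [0, -150, -20, 0, 0, 0, 45]
    - [0, -150, -20, 0, 0, 0, 45]
    - [0, -150, -20, 0, 0, 0, 45]
    - [0, -150, -20, 0, 0, 0, 45]
    - [0, -150, -20, 0, 0, 0, 45]

```text
time: 25.8
eef_pos: [0.3299, -0.2205, 0.2389]
tool_rot: [3.14, 0.002, 1.689]
wrist_force: [-0.4, 1.1, 0.5]
grip_width: 0.0385
```

Run:
```python
from h import *
a=snap("scene","pics/scene8.png");b=snap("top","pics/top8.png");print(readout.state()["wrist_force"],readout.state()["time"])
h=cv2.cvtColor(b,cv2.COLOR_BGR2HSV);m=cv2.inRange(h,(3,150,110),(16,255,255));m[:195]=0;m[235:]=0;m[:,:290]=0;m[:,375:]=0
ys,xs=np.nonzero(m);l=cv2.fitLine(np.c_[xs,ys].astype(np.float32),cv2.DIST_L2,0,.01,.01).ravel();q=T.plane([l[2:]-20*l[:2],l[2:]+20*l[:2]],.1105);d=q[1]-q[0];print("door yaw",np.degrees(np.arctan2(d[0],-d[1])))
r=S.proj([loc(-55.5,95,104),loc(-55.5,95,46),loc(-55.5,95,126),loc(-55.5,95,68)]).round(1);print("rings seated/22 up",r.tolist())
cv2.imwrite("pics/c8.png",np.hstack([crop(a,160,155,88,90,4.5 and 4),crop(b,275,160,96,90,4)]))
```

```text
[ 0.31621749 -0.19774562  0.69407698] 25.9
door yaw 5.686251561515719
rings seated/22 up [[233.9, 168.6], [234.2, 183.7], [233.8, 162.6], [234.0, 178.1]]
```

View pics/c8.png

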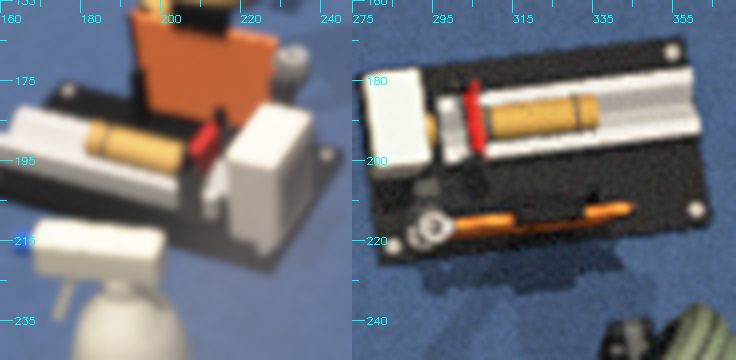

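The final view shows the door hung: ring at scene (230,169), against 168.6 expected when seated, with the leaf parallel to the base edge. The tube front is at the red stop at top (308,189). Everything else is in place and the gripper is clear, so I'm handing in.

```bash
python3 -c "
from h import *
print(workorder.sign_off())"
```

```text
the job is handed in; nothing more can be done
None
```

The brass lens tube is home against the red stop, and the orange door is hung closed on its two pins. I handed the job in at about 26 s of the 67 s allowed.

- **Tube:** I pushed the smaller tube, the one lying in the groove, with shut fingers at about 2–3 N. On the last creep the push rose to 8 N and the tool stalled, so I took that as contact with the stop and backed off. The final top and scene views show it still at the stop.
- **Door:** I gripped it by the rail, lifted it out of the tray and brought it in from the fixture's -x side. I corrected its position against the pin as seen by both cameras, then lowered it freely. It took load at tool height 107.5 mm against about 108 mm expected, so I judged the knuckles seated and released it. In the scene view the upper ring sits at the expected seated height. The lower ring is hidden behind the lamp house there, so I could not check it separately.
- **Checks that disagreed:**
  - The bolt-based fixture pose was about 2.6 mm off in x and 1.3 mm off in y compared with the lamp house and pin, so I used the relative view for the fit.
  - The final colour-mask door yaw read 5.7°, against about 6.8° for the fixture and the gripper at release. I put this down to mask noise; the leaf looks parallel to the base edge.
- **Other objects:** I touched nothing else in the scene.

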